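# Cap a glass flask and hold it up to the inspection camera

## Task

On the white cooling board stands one flat, rectangular glass flask whose brass cap has been left sticking up. While it stands there, press its cap fully home; then take that flask off the board and hold it, cap end up, in the inspection camera's sight: the middle of the glass on the lens axis, 150 mm in front of the lens, leaning with the camera's tilt so that a broad face looks squarely into the lens. Finish while still holding it there, still and in mid-air; leave the other glass on the board standing where it is and do not knock the camera.

Things in the scene. Friction and masses are not known exactly. Their poses are not given: they have to be found in the camera images.
- flask: the one flat rectangular flask, green glass: body 26 (x) x 46 (y) x 72 mm (z), loose, 0.11 to 0.2 kg with its cap. Origin: centre of its foot; z up through neck and cap (both on the z axis, above the glass), x square to the two broad faces (alike), y across the width. The narrow sides, 46 mm apart, can be gripped from above near the top of the glass.
- flask_mid (a point): the middle of the flask's glass body, 36 mm above its foot; same axes as the flask
- cap_top (a point): centre of the flat top of the flask's brass cap (a cylinder 22 mm across, 20 mm tall). 93 mm above the flask's foot when the cap is home, up to 10 mm higher when it sticks up; it moves with the cap
- cap (a joint): how far the cap stands up from home: 0 is fully home (1 mm above the glass shoulder), 0.010 its highest. It slides along the flask's z axis, stiff: it takes about 6 N to move and stays where it is left; it ends on a hard stop at 0
- board: flat white ceramic board, 240 x 250 x 18 mm, fixed on the table; origin at the centre of its underside, z up. The flask and three other pieces stand loose on its top in a two by two pattern, roughly 116 mm apart
- stand: the inspection camera's fixed stand: steel foot 120 x 100 x 16 mm, post to 316 mm height; origin at the centre of the foot's underside; seen from above the camera looks along its -x. The camera head (60 x 46 x 46 mm) sits 290 mm above the table, tilted down 15 to 30 degrees on a stiff hinge
- lens (a point): centre of the camera's lens front (a black tube 36 mm across). Its axes are the camera's: -x points out along the line of sight, y level, z up out of the top of the camera and leaning the way the camera tilts
- focus (a point): the point on the line of sight 150 mm in front of the lens, where the middle of the glass has to be; in empty air; same axes as the lens. Properly shown, the flask's z lies along this z and its x along this x (either broad face to the lens)
- round_flask: bystander: round bottle of green glass with a brass cap, 42 mm across, 86 mm tall; origin at its foot
- cone_flask: bystander: conical bottle of green glass with a brass cap, 48 mm across its foot, 86 mm tall; origin at its foot
- jar: bystander: low round jar of green glass with a wide brass lid, 44 mm across, 46 mm tall; origin at its foot
Mind the look-alikes: they are no part of the job. Leave any brown look-alike of the flask alone.

How it is judged (in metres and radians):
On the way:
1. the cap is pressed home while the flask stands on the board (value of joint cap below 0.002 m and z of flask in the frame of board below 0.024 m and angle between flask's own z axis and vertical below 0.1 rad), for 0.2 s.
At the end, for the whole second after the job is handed in: Held still in mid-air by the gripper, clear of stand and board, cap up and within 2 mm of home; glass middle within 15 mm of the focus point along each camera axis, attitude within 8 degrees; the three other pieces upright and within 30 mm of their starts (x of flask_mid in the frame of focus between -0.015 and 0.015 m and y of flask_mid in the frame of focus between -0.015 and 0.015 m and z of flask_mid in the frame of focus between -0.015 and 0.015 m and angle between the z axis of flask and the z axis of focus, either way round below 0.14 rad and angle between the x axis of flask and the x axis of focus, either way round below 0.14 rad and angle between flask's own z axis and vertical below 0.9 rad and value of joint cap below 0.002 m and height (world z) of flask above 0.1 m and contact force between the fingers and flask above 1 N and contact force between flask and stand below 0.1 N and contact force between flask and board below 0.1 N and linear speed of flask below 0.03 m/s and angular speed of flask below 0.2 rad/s and distance of each of round_flask, cone_flask, jar from where it was at the start of the episode below 0.03 m and angle between each of round_flask, cone_flask, jar's own z axis and vertical below 0.2 rad); the arm keeps its last pose, push and grip.
It fails at once if another piece on the board is knocked over or shoved more than 30 mm (distance of any of round_flask, cone_flask, jar from where it was at the start of the episode above 0.03 m or angle between any of round_flask, cone_flask, jar's own z axis and vertical above 0.4 rad).
It fails at once if the camera is knocked out of its setting (distance of focus from where it was at the start of the episode above 0.015 m).
It also fails if it takes over 45 s, if anything falls off the work surface, if the arm or the gripper's body presses on something with over 40 N, if the wrist force passes 120 N, or if a joint passes its speed limit or range.

## Robot

A 6-joint arm with a two-finger parallel gripper is mounted at the origin on the work surface. World frame = base frame: x ahead of the robot, y to its left, z up, the work surface at z = 0. Lengths are in mm, angles in rad, forces in N, time in s.
With the tool pointing down it reaches from about 375 to 925 mm from the base axis. Payload 5.7 kg.
Tool frame: the origin (TCP) lies at the very end of the fingers, on their centre line; the grasp point (between the pads) lies 19 mm behind it; z points along the fingers, y is the line along which they close (so a half turn about z gives the same grasp; the last joint's range is limited). The gripper opens to 85 mm and grips with 20 to 120 N. Pads are 22 mm wide; open, the fingers measure 114 mm over their backs; the gripper's body (76 mm by 85 mm) begins 54 mm behind the grasp point. The pads swing forward as they close: fully open they stand 13 mm farther back than shut.
Start: joints at [1.099, 0.359, 1.51, -0, 1.272, -0.115], TCP at [209.558, 562.182, 231.267] pointing down, gripper open.
Joint ranges: [-2.97, 2.97], [-1.01, 2.36], [0.21, 2.38], [-0.96, 4.11], [0.2, 2.71], [-2.98, 2.98]. Speed limits (rad/s): [2.39, 2.39, 3.14, 3.14, 3.14, 3.14].

## Interface

Orientations are given as a unit quaternion [x, y, z, w].
In Python, from station import bot, grab_frame, get_calibration, look_for, place_of gives the robot as it stands.
- The arm moves only by the tool servo_tool, never from a script. Its arguments are lists of equal length, an entry for each row: "grip": the finger opening in mm, from 0 to 85.4; "xyz": the shift along the tool's x, y, z each as a share of 200 mm, from -1 to 1, a list of three; "turn": the turn, a rotation vector about the tool's x, y, z each as a share of 0.5 rad, from -1 to 1, a list of three. In form: {"grip": [grip, ...], "xyz": [[x, y, z], ...], "turn": [[ax, ay, az], ...]}. A call has 1 to 10 rows; each row is the pose to reach, as a shift and turn from the pose commanded when the call began, along the tool's axes at that moment; what a row does not reach only later rows make up. A row lasts 1/12 s, in which the tool goes at most 41.7 mm and 7.16 degrees, less where a joint would pass 70% of its speed; a pose out of reach is approached as far as the arm can. A call with a number of a shift or a turn outside -1 to 1 is refused whole. A call with a gripper value outside its range is refused whole. The fingers move at their own pace and stop on an object; "squeeze" is the grip in N (left out, the last holds). Time passes only in rows, so rows that repeat a pose let the fingers close. It gives the time, the measured TCP pose, the force, the opening and the grip force at its end, in the units of the state.
- bot.get_obs(): the state, without advancing time (a new reading comes with each control period).
- grab_frame(name): name is "scene" or "top" or "wrist"; returns the picture (480x640x3 uint8, red, green, blue); there is no depth.
- get_calibration(name): a dict with "intrinsics" (3x3 intrinsics, pixels), "R" (3x3) and "t" (3): a world point X has camera coordinates R X + t. Camera axes: x right, y down, z forward; pixel columns grow to the right and rows downward; lengths in mm; the calibration is good to about 2 mm. The wrist camera is an equidistant fisheye: a pixel r from the principal point sees the ray r / f radians off the axis. A picture is of the moment at which its call begins: read the wrist's pose just before it. get_calibration takes no time and is no camera call; for the wrist camera it gives the pose at the moment of the call.
- bot.close_job(): hands the job in; it is judged then, once.
Trained networks look in the newest picture that a camera, given by its name, has taken for a name from the list of things; names that differ only in an ending like _2 or _b are one class to them, and where a whole thing is asked for, a point or a joint stands for the part that bears it (a point fixed in the world has none). Each returns a list of dicts, best first, with "confidence" (0 to 1); they miss things now and then, are a little off and sometimes report something else, mostly with a low value. They report only what shows in the picture. A call takes as long as a camera call. They do not tell look-alikes from the thing itself.
- look_for(label, camera): "rect" ([left, top, width, height] in pixels, round what is visible of it).
- place_of(label, camera): "location" ([column, row] in pixels: a listed point, or the origin of a listed thing).
The state is a dict: "time": time; "qpos": joint angles; "qvel": joint speeds; "effort": joint torques, N m; "ee_pos": TCP position; "ee_rot": TCP orientation; "force": force on the tool from outside, world axes, zero at the start; "ft_torque": the same for the moment, N m; "gripper_width": finger opening in mm; "grasp_force": force on a finger pad.
Only numpy, scipy, OpenCV 4.12 (cv2) and the standard library are available. Lean on these libraries where they do the work, as an engineer would, in place of code of your own. Each camera call takes 0.05 s, during which the arm holds its last target. There are 200 camera calls.

## Working session

There is one attempt and no reset: what is moved stays moved. The work goes in short steps, Python scripts to look and compute and a tool call to move; the robot and the scene stay as the last step left them, time stands still between calls to the robot, and variables do not carry over. Pictures are saved under pics/ and viewed, at most 10 in all, crops included, and the job is handed in when it is done.

Besides the shell and the picture viewer there is one more tool, called after "Emit:" as name(argument=value, ...) on one line, values as JSON. servo_tool: Moves the arm, as the interface text tells. Shift numbers are shares of 200 mm and turn numbers shares of 0.5 rad, none past 1 either way. Its arguments: {"type":"object","properties":{"grip":{"type":"array"},"xyz":{"type":"array"},"turn":{"type":"array"},"squeeze":{"type":"number"}},"required":["grip","xyz","turn"]}

```bash
mkdir -p pics; ls; cat > h.py <<'E'
import numpy as np, cv2
from scipy.spatial.transform import Rotation as Rot
from station import bot, grab_frame, get_calibration, look_for, place_of
def save(img,name): cv2.imwrite('pics/'+name,cv2.cvtColor(img,cv2.COLOR_RGB2BGR))
def ray(cal,px):
    K=np.array(cal['intrinsics']);R=np.array(cal['R']);t=np.array(cal['t'])
    v=np.array([(px[0]-K[0,2])/K[0,0],(px[1]-K[1,2])/K[1,1]])
    if cal.get('fish'):
        r=np.linalg.norm(v); d=np.array([*(np.sin(r)*v/max(r,1e-9)),np.cos(r)])
    else: d=np.array([*v,1.]);d/=np.linalg.norm(d)
    return -R.T@t, R.T@d
def proj(cal,X):
    K=np.array(cal['intrinsics']);c=np.array(cal['R'])@np.array(X)+np.array(cal['t'])
    if cal.get('fish'):
        n=np.linalg.norm(c[:2]);c=np.array([*(c[:2]/max(n,1e-9)*np.arctan2(n,c[2])),1.])
    return (K@(c/c[2]))[:2]
def calib(n):
    c=dict(get_calibration(n)); c['fish']=(n=='wrist'); return c
def atz(cal,px,z):
    o,d=ray(cal,px); return o+d*(z-o[2])/d[2]
def tri(obs):
    A=np.zeros((3,3));b=np.zeros(3)
    for cal,px in obs:
        o,d=ray(cal,px);P=np.eye(3)-np.outer(d,d);A+=P;b+=P@o
    X=np.linalg.solve(A,b); return X,[np.round(proj(c,X)-px,1).tolist() for c,px in obs]
E
python3 - <<'E'
from h import *
for c in ['scene','top','wrist']:
    im=grab_frame(c); save(im,c+'0.png')
    k=calib(c);print(c,np.round(-np.array(k['R']).T@k['t']),np.round(np.array(k['R'])[2],2),k['intrinsics'][0][0])
    if c!='wrist':
      for l in ['flask','flask_mid','cap_top','lens','stand','board','round_flask','cone_flask','jar']:
        print(l,[(np.round(p['location']).tolist(),round(p['confidence'],2)) for p in place_of(l,c)][:4])
a=cv2.imread('pics/scene0.png');b=cv2.imread('pics/top0.png')
cv2.imwrite('pics/both.png',cv2.resize(np.hstack([a,b]),(800,300)))
E
```

```text
pics
scene [885. 546. 754.] [-0.4  -0.65 -0.65] 525.2870549351552
flask [([312.0, 262.0], 0.81), ([342.0, 216.0], 0.63)]
flask_mid [([310.0, 247.0], 0.91), ([342.0, 200.0], 0.73), ([362.0, 226.0], 0.7)]
cap_top [([316.0, 224.0], 0.72), ([343.0, 183.0], 0.57), ([362.0, 204.0], 0.5), ([263.0, 280.0], 0.44)]
lens [([313.0, 304.0], 0.8)]
stand [([238.0, 244.0], 0.73), ([287.0, 446.0], 0.66)]
board [([272.0, 258.0], 0.73)]
round_flask [([288.0, 228.0], 0.88), ([274.0, 260.0], 0.48)]
cone_flask [([235.0, 244.0], 0.83)]
jar [([260.0, 286.0], 0.56)]
top [457.  19. 995.] [ 0.1  -0.01 -0.99] 478.5229075644063
flask [([378.0, 283.0], 0.92), ([394.0, 349.0], 0.88), ([432.0, 352.0], 0.74)]
flask_mid [([391.0, 354.0], 0.81), ([439.0, 354.0], 0.75), ([384.0, 278.0], 0.61), ([438.0, 230.0], 0.35)]
cap_top [([384.0, 279.0], 0.65), ([443.0, 360.0], 0.45), ([396.0, 356.0], 0.42)]
lens []
stand [([238.0, 168.0], 0.66), ([382.0, 276.0], 0.5)]
board [([405.0, 260.0], 0.65)]
round_flask [([441.0, 288.0], 0.85)]
cone_flask [([439.0, 230.0], 0.88), ([408.0, 260.0], 0.28)]
jar [([382.0, 226.0], 0.73), ([438.0, 230.0], 0.18)]
wrist [144. 587. 373.] [ 0.26 -0.1  -0.96] 371.64829954431775
```

View pics/scene0.png

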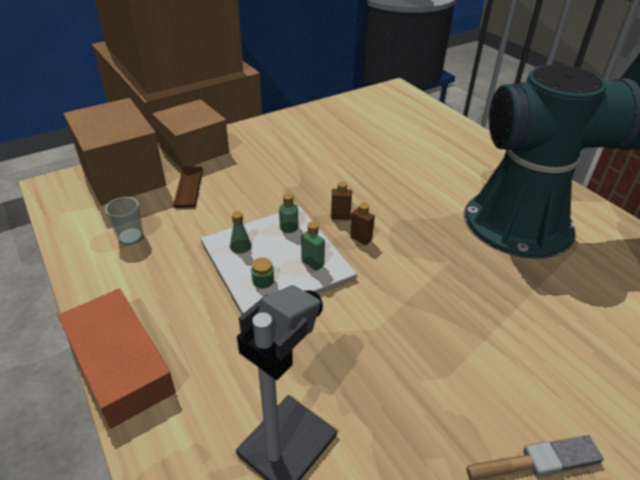

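View pics/top0.png

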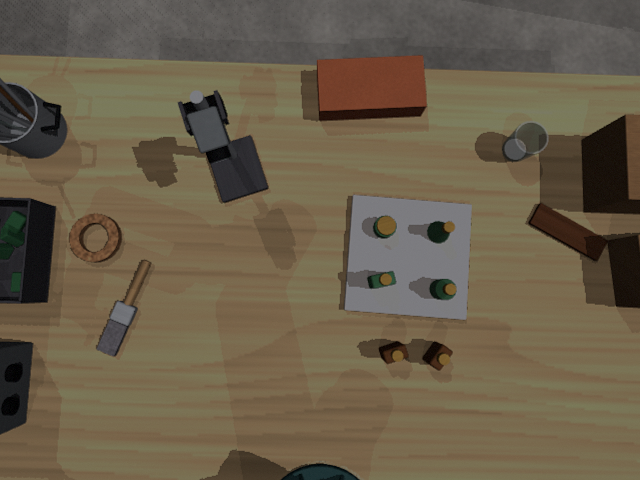

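The scene picture shows:
- **Board:** it holds a cone flask at (239,233), a round flask at (289,213), a green rectangular flask at (313,247) and a jar at (262,272).
- **Brown look-alikes:** two off the board, at (342,203) and (362,226).
- **Inspection camera:** its head is at (285,310).

In the top picture the flask is at (382,280), the brown pair at (394,352) and (437,355), and the stand at (225,150). Candidates for the flask are therefore green (382,280), brown (394,352) and brown (437,355) in the top view. I choose the green one on the board.

```bash
python3 - <<'E'
from h import *
s,t=calib('scene'),calib('top')
print('base',proj(t,[0,0,0]),'x500',proj(t,[500,0,0]),'y300',proj(t,[500,300,0]))
def T(n,a,b): print(n,[np.round(v,1) if i==0 else v for i,v in enumerate(tri([(s,a),(t,b)]))])
T('cap',(316,224),(384,279)); T('mid',(310,247),(384,278));T('foot',(312,262),(378,283))
T('board',(272,258),(405,260))
for l,a,b in [('round',(288,228),(441,288)),('cone',(235,244),(439,230)),('jar',(260,286),(382,226))]:T(l,a,b)
# board corners
for p in [(352,195),(472,205),(466,320),(345,309)]: print('corner',atz(t,p,18).round())
# stand foot corners on top z16
for p in [(256,137),(268,186),(221,202)]: print('stand',atz(t,p,16).round())
print('lens scene ray', [np.round(atz(s,(313,304),z)) for z in (260,280,300)])
a=grab_frame('scene');b=grab_frame('top')
A=cv2.resize(a[190:310,210:390],None,fx=3.2,fy=3.2,interpolation=cv2.INTER_CUBIC)[:384,:]
B=cv2.resize(b[85:315,165:475],None,fx=1.8,fy=1.8,interpolation=cv2.INTER_CUBIC)
c=np.zeros((600,800,3),np.uint8);
C=cv2.resize(b[255:310,350:410],(300,275),interpolation=cv2.INTER_CUBIC)
D=cv2.resize(a[270:480,200:350],(200,280),interpolation=cv2.INTER_CUBIC)
A=cv2.resize(A,(480,320));c[:320,:480]=A; c[:275,490:790]=C; c[320:600,:200]=D
B=cv2.resize(b[85:210,165:275],(246,280),interpolation=cv2.INTER_CUBIC);c[320:600,210:456]=B
save(c,'crop1.png')
E
```

```text
base [319.00011211 524.16894952] x500 [326.08080047 269.95279598] y300 [181.26658968 265.73262939]
cap [array([ 480.4, -103.1,  121. ]), [[-0.6, -0.1], [-0.4, 0.5]]]
mid [array([ 485.4, -113.1,   56.6]), [[0.2, 0.0], [0.1, -0.2]]]
foot [array([ 479. , -108.9,   15.2]), [[1.9, 0.3], [1.2, -1.5]]]
board [array([ 533.2, -169.2,    2.3]), [[4.5, 0.7], [2.7, -3.7]]]
round [array([ 468.8, -236.7,    9.5]), [[-0.3, -0.1], [-0.2, 0.3]]]
cone [array([ 591.8, -232.5,   20.1]), [[2.1, 0.4], [1.3, -1.7]]]
jar [array([ 596.7, -115.6,    2.4]), [[0.9, 0.2], [0.5, -0.7]]]
corner [656. -49.  18.]
corner [ 643. -299.   18.]
corner [ 406. -286.   18.]
corner [421. -40.  18.]
stand [774. 155.  16.]
stand [670. 126.  16.]
stand [633. 221.  16.]
lens scene ray [array([654., 172., 260.]), array([663., 187., 280.]), array([672., 202., 300.])]
```

View pics/crop1.png

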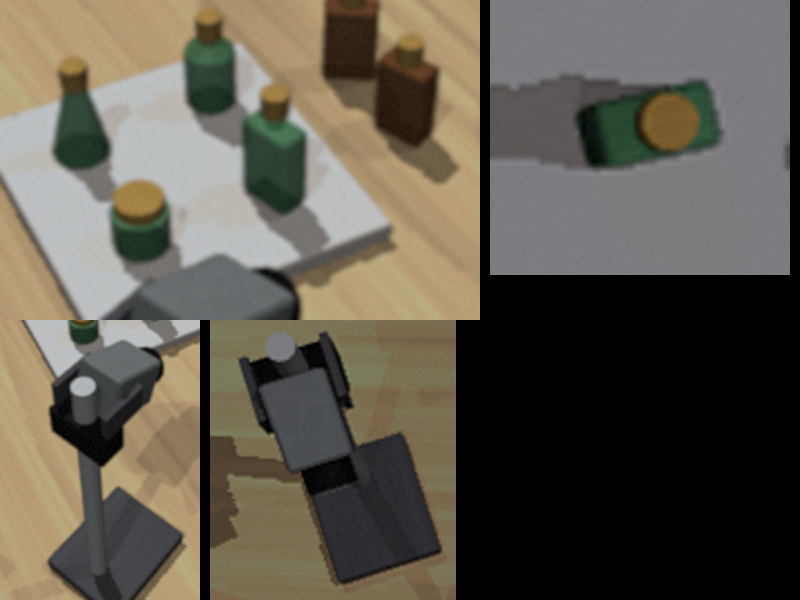

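The close crop confirms that the green rectangular flask stands on the board with its cap up (about 121 mm measured, 111 mm when home). The brown ones are off the board. The inspection camera looks roughly toward the robot base. Next I'll bring the wrist camera to a viewpoint between the flask and the stand.

```bash
cat >> h.py <<'E'
def go(p,Rw=None):
    o=bot.get_obs();R0=Rot.from_quat(o['ee_rot']);d=R0.inv().apply(np.array(p)-o['ee_pos'])
    r=(R0.inv()*Rw).as_rotvec() if Rw is not None else np.zeros(3)
    print('shift mm',d.round(1),'share',(d/200).round(3),'turn rad',r.round(3),'share',(r/.5).round(3))
def down(yaw_y):  # tool z down, tool y along horizontal angle yaw_y
    y=np.array([np.cos(yaw_y),np.sin(yaw_y),0]);z=np.array([0,0,-1.]);return Rot.from_matrix(np.c_[np.cross(y,z),y,z])
E
python3 - <<'E'
from h import *
o=bot.get_obs();print(o['time'],o['force'],o['gripper_width']);print(Rot.from_quat(o['ee_rot']).as_matrix().round(3))
k=calib('wrist');R0=Rot.from_quat(o['ee_rot']).as_matrix()
print('cam in tool',R0.T@(-np.array(k['R']).T@k['t']-o['ee_pos']),(R0.T@np.array(k['R']).T).round(2))
go([400,120,330],down(np.radians(100)));go([400,120,330],down(np.radians(-80)))
E
```

```text
1.15 [-0.94782254 -0.02647997 -0.89914794] 85.35989378937906
[[-0.937  0.349 -0.   ]
 [ 0.349  0.937 -0.   ]
 [ 0.    -0.    -1.   ]]
cam in tool [  70.13251838    0.32372208 -141.92907073] [[-0.   -0.96 -0.28]
 [ 1.   -0.   -0.  ]
 [ 0.   -0.28  0.96]]
shift mm [-332.9 -347.8  -98.7] share [-1.664 -1.739 -0.493] turn rad [-0.    -0.    -0.531] share [-0.    -0.    -1.063]
shift mm [-332.9 -347.8  -98.7] share [-1.664 -1.739 -0.493] turn rad [-0.    0.    2.61] share [-0.    0.    5.22]
```

Emit:
servo_tool(grip=[0, 0, 0, 0, 0, 0, 0, 0], xyz=[[-1, -1, -0.5], [-1, -1, -0.5], [-1, -1, -0.5], [-1, -1, -0.5], [-1, -1, -0.5], [-1, -1, -0.5], [-1, -1, -0.5], [-1, -1, -0.5]], turn=[[0, 0, -1], [0, 0, -1], [0, 0, -1], [0, 0, -1], [0, 0, -1], [0, 0, -1], [0, 0, -1], [0, 0, -1]])

```text
time: 1.82
ee_pos: [329.2, 301.4, 333.5]
ee_rot: [-0.07, 0.998, -0.0, 0.002]
force: [0.4, -0.2, 0.6]
gripper_width: -0.3
grasp_force: 0.0
```

```bash
python3 - <<'E'
from h import *
go([400,100,330],down(np.radians(98)))
E
```

```text
shift mm [ -41.8 -209.3    3.9] share [-0.209 -1.046  0.02 ] turn rad [-0.001  0.004  0.001] share [-0.002  0.008  0.002]
```

```bash
cat > look.py <<'E'
import sys,pickle; from h import *
n=sys.argv[1]; k=calib('wrist'); im=grab_frame('wrist'); k2=calib('wrist'); save(im,n+'.png')
print('drift',np.abs(np.array(k['t'])-k2['t']).max(), np.round(bot.get_obs()['ee_pos'],1))
pickle.dump(k,open(n+'.pkl','wb'))
for l in sys.argv[2:]:
    print(l,[(np.round(p['location'],1).tolist(),round(p['confidence'],2)) for p in place_of(l,'wrist')][:4])
E
python3 look.py w1 lens cap_top flask_mid flask focus stand jar
```

```text
drift 0.6888725748104605 [329.5 301.6 333.6]
lens []
cap_top [([7.9, 285.9], 0.78), ([0.5, 176.5], 0.69)]
flask_mid [([26.6, 172.7], 0.95), ([39.5, 269.7], 0.71)]
flask [([8.3, 168.0], 0.71), ([42.3, 171.3], 0.57)]
focus []
stand [([224.0, 405.0], 0.73)]
jar [([58.6, 318.9], 0.76)]
```

Emit:
servo_tool(grip=[0, 0, 0, 0, 0, 0, 0, 0], xyz=[[-0.2, -1, 0], [-0.2, -1, 0], [-0.2, -1, 0], [-0.2, -1, 0], [-0.2, -1, 0], [-0.2, -1, 0], [-0.2, -1, 0], [-0.2, -1, 0]], turn=[[0, 0, 0], [0, 0, 0], [0, 0, 0], [0, 0, 0], [0, 0, 0], [0, 0, 0], [0, 0, 0], [0, 0, 0]])

```text
time: 2.88
ee_pos: [395.0, 113.5, 330.9]
ee_rot: [-0.072, 0.997, 0.0, -0.001]
force: [0.0, 0.2, -1.2]
gripper_width: 0.1
grasp_force: 0.0
```

```bash
python3 look.py w2 lens cap_top flask_mid flask focus stand jar; python3 -c "
import cv2,numpy as np
a=cv2.imread('pics/w1.png');b=cv2.imread('pics/w2.png');cv2.imwrite('pics/w12.png',cv2.resize(np.hstack([a,b]),(800,300)))"
```

```text
drift 0.13930320392555728 [394.8 113.9 331. ]
lens [([152.0, 237.2], 0.17)]
cap_top [([106.5, 130.3], 0.93), ([111.9, 264.9], 0.9), ([49.2, 131.7], 0.56)]
flask_mid [([146.6, 307.1], 0.74), ([127.2, 135.8], 0.72), ([76.9, 127.1], 0.63), ([137.3, 244.0], 0.61)]
flask [([86.7, 129.4], 0.92), ([139.7, 135.9], 0.9), ([149.4, 238.2], 0.76)]
focus []
stand []
jar [([144.8, 308.0], 0.64)]
```

View pics/w12.png

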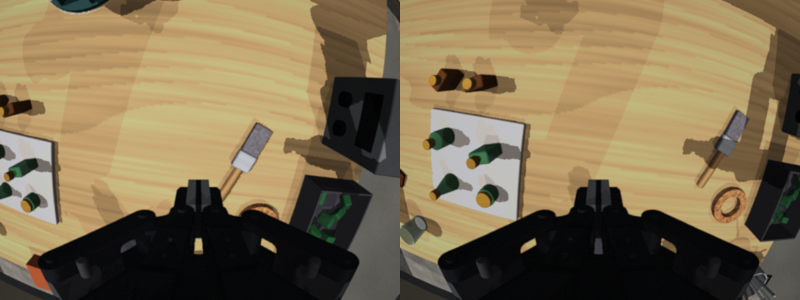

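The left half is the first wrist view and the right half the second. The board with its pieces is at about (477,160) in the 800-wide montage, and the stand is hidden behind the gripper. I'll pitch the tool outward so the wrist camera faces the lens.

Emit:
servo_tool(grip=[0, 0, 0, 0, 0, 0], xyz=[[0, 0, 0], [0, 0, 0], [0, 0, 0], [0, 0, 0], [0, 0, 0], [0, 0, 0]], turn=[[0, -1, 0], [0, -1, 0], [0, -1, 0], [0, -1, 0], [0, -1, 0], [0, -1, 0]])

```text
time: 3.78
ee_pos: [392.7, 112.6, 330.1]
ee_rot: [-0.069, 0.967, 0.018, 0.245]
force: [0.8, 0.0, 0.5]
gripper_width: 0.1
grasp_force: 0.0
```

Emit:
servo_tool(grip=[0, 0, 0, 0, 0, 0], xyz=[[0, 0, 0], [0, 0, 0], [0, 0, 0], [0, 0, 0], [0, 0, 0], [0, 0, 0]], turn=[[0, -0.5, 0], [0, -0.5, 0], [0, -0.5, 0], [0, -0.5, 0], [0, -0.5, 0], [0, -0.5, 0]])

```text
time: 4.28
ee_pos: [399.4, 113.0, 335.4]
ee_rot: [-0.067, 0.928, 0.026, 0.366]
force: [0.6, -0.7, -0.5]
gripper_width: -0.1
grasp_force: 0.0
```

```bash
python3 look.py w3 lens cap_top stand
```

```text
drift 0.5697395714553863 [399. 113. 335.]
lens []
cap_top [([87.2, 113.9], 0.96)]
stand [([340.8, 182.6], 0.67)]
```

Emit:
servo_tool(grip=[0, 0, 0, 0, 0, 0, 0], xyz=[[0, -0.6, 0], [0, -0.6, 0], [0, -0.6, 0], [0, -0.6, 0], [0, -0.6, 0], [0, -0.6, 0], [0, -0.6, 0]], turn=[[0, 0, 0], [0, 0, 0], [0, 0, 0], [0, 0, 0], [0, 0, 0], [0, 0, 0], [0, 0, 0]])

```text
time: 5.07
ee_pos: [414.5, -11.8, 333.6]
ee_rot: [-0.063, 0.928, 0.024, 0.367]
force: [0.4, -0.4, 0.2]
gripper_width: 0.3
grasp_force: 0.0
```

```bash
python3 look.py w4 lens cap_top flask_mid flask stand; python3 -c "
import cv2,numpy as np
a=cv2.imread('pics/w3.png');b=cv2.imread('pics/w4.png');cv2.imwrite('pics/w34.png',cv2.resize(np.hstack([a,b]),(800,300)))"
```

```text
drift 2.5584695660438825 [413.5  -9.7 332.5]
lens [([443.8, 331.3], 0.79)]
cap_top [([204.5, 104.5], 0.64)]
flask_mid [([216.8, 64.8], 0.79)]
flask [([225.9, 47.3], 0.77)]
stand [([415.9, 185.9], 0.94)]
```

View pics/w34.png

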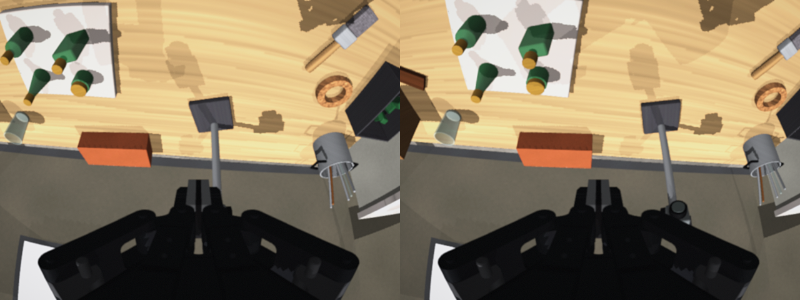

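The right view (w4) shows the lens tube at about pixel (444,331), with the post and foot above it at (415,186). I'll take one more view further right to get a baseline.

Emit:
servo_tool(grip=[0, 0, 0, 0, 0, 0, 0, 0], xyz=[[0, -0.6, 0], [0, -0.6, 0], [0, -0.6, 0], [0, -0.6, 0], [0, -0.6, 0], [0, -0.6, 0], [0, -0.6, 0], [0, -0.6, 0]], turn=[[0, 0, 0.3], [0, 0, 0.3], [0, 0, 0.3], [0, 0, 0.3], [0, 0, 0.3], [0, 0, 0.3], [0, 0, 0.3], [0, 0, 0.3]])

```text
time: 6.03
ee_pos: [429.3, -122.6, 331.1]
ee_rot: [0.002, 0.931, 0.054, 0.362]
force: [-0.6, -0.1, -0.9]
gripper_width: 0.3
grasp_force: 0.0
```

```bash
python3 look.py w5 lens cap_top flask_mid flask stand; python3 look.py w6 lens cap_top flask_mid flask stand; python3 - <<'E'
from h import *
import pickle
a=cv2.imread('pics/w6.png');b=cv2.imread('pics/w4.png');s=cv2.imread('pics/scene0.png');t=cv2.imread('pics/top0.png')
C=lambda i,x,y,w,h:cv2.resize(i[y:y+h,x:x+w],(400,300),interpolation=cv2.INTER_CUBIC)
cv2.imwrite('pics/crop2.png',np.vstack([np.hstack([C(a,480,170,160,120),C(b,370,270,120,90)]),np.hstack([C(s,230,275,112,84),C(t,170,85,112,84)])]))
E
```

```text
drift 0.26135187047385955 [ 429.4 -122.9  331.2]
lens [([540.1, 294.0], 0.69)]
cap_top [([308.3, 103.3], 0.66)]
flask_mid [([302.3, 61.5], 0.75), ([537.4, 296.3], 0.49), ([295.1, 119.9], 0.22)]
flask [([303.9, 47.8], 0.7)]
stand [([476.7, 165.6], 0.81), ([249.5, 76.3], 0.43)]
drift 0.04169625050577963 [ 429.5 -124.6  331.4]
lens [([540.3, 297.8], 0.58), ([188.4, 43.5], 0.43)]
cap_top [([310.1, 100.5], 0.94), ([188.2, 44.1], 0.22)]
flask_mid [([309.0, 61.8], 0.96)]
flask [([305.9, 43.2], 0.71)]
stand [([476.3, 168.0], 0.85)]
```

View pics/w6.png

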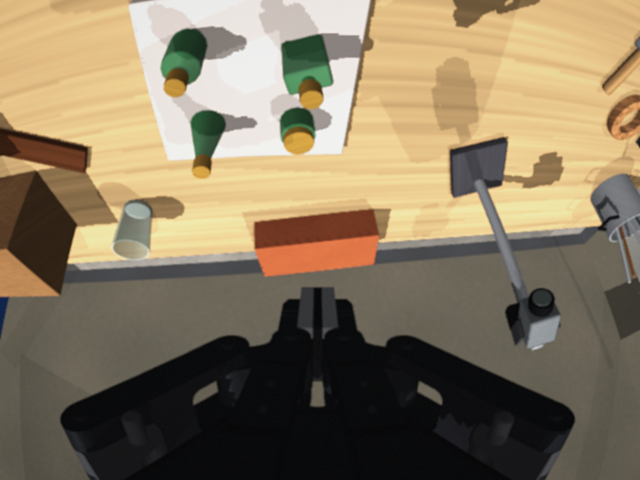

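The view shows the lens at (541,299), the stand foot with corners at about (450,150), (506,138), (508,183) and (453,196), the flask at (306,62) with its cap at (311,95), and the jar at (298,135).

View pics/crop2.png

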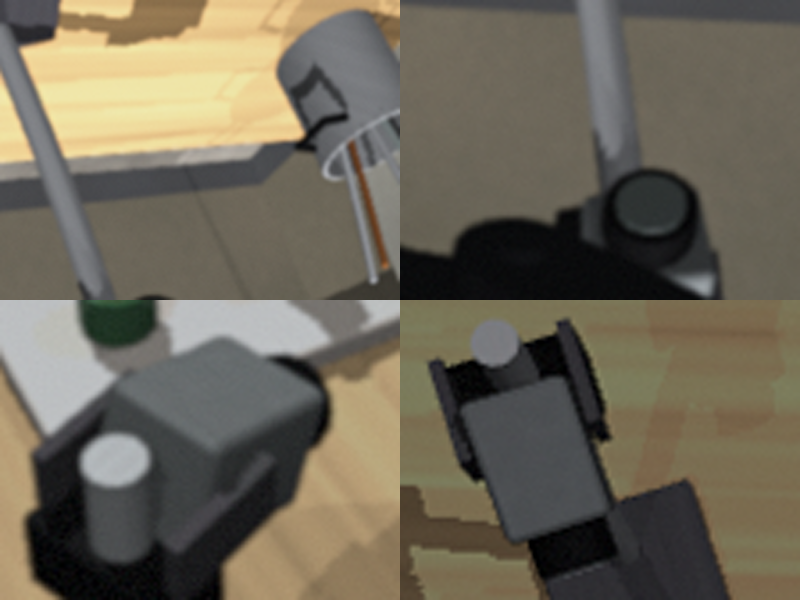

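```bash
python3 - <<'E'
from h import *
import pickle
L=lambda n:pickle.load(open(n+'.pkl','rb'))
s,t=calib('scene'),calib('top');w4,w6=L('w4'),L('w6')
for n,o in [('all',[(s,(313,304)),(w4,(443.8,331.3)),(w6,(541,299))]),('s6',[(s,(313,304)),(w6,(541,299))]),('46',[(w4,(443.8,331.3)),(w6,(541,299))])]: print(n,tri(o))
for p in [(450,150),(506,138),(508,183),(453,196)]: print('foot w6',atz(w6,p,16).round())
for p in [(237,450),(288,399),(337,433)]: print('foot scene',atz(s,p,16).round())
print('cap',tri([(s,(316,224)),(t,(384,279)),(w6,(310.5,97))]))
print('mid',tri([(s,(311,247)),(t,(383,279)),(w6,(307,62))]))
E
```

```text
all (array([658.41067342, 175.41987642, 267.84772995]), [[-1.7, -0.9], [1.0, 0.0], [0.5, -1.0]])
s6 (array([658.52650073, 176.40967521, 268.18489332]), [[-1.3, -0.5], [1.1, -0.8]])
46 (array([657.53557187, 173.48884162, 268.68734331]), [[0.0, 0.5], [-0.1, -0.4]])
foot w6 [657. 119.  16.]
foot w6 [627. 211.  16.]
foot w6 [740. 270.  16.]
foot w6 [775. 165.  16.]
foot scene [781. 172.  16.]
foot scene [676. 137.  16.]
foot scene [641. 225.  16.]
cap (array([ 480.29614798, -104.95429209,  119.59585853]), [[-1.1, -0.1], [0.5, 0.6], [2.4, -0.8]])
mid (array([ 483.32895533, -108.67111237,   58.31932395]), [[1.3, 0.3], [-1.0, -0.2], [-3.5, 1.8]])
```

```bash
python3 - <<'E'
from h import *
import pickle
from scipy.optimize import least_squares
L=lambda n:pickle.load(open(n+'.pkl','rb'))
s,t=calib('scene'),calib('top');w4,w6=L('w4'),L('w6')
S=dict(A=(293,285.4),B=(320.2,299.4),C=(290.2,316.2),D=(264.2,296.8));T=dict(A=(228.2,143.8),B=(201.4,152.8),C=(189,116.4),D=(215.4,106.8))
X={k:tri([(s,S[k]),(t,T[k])]) for k in S}
for k in X: print(k,X[k][0].round(1),X[k][1])
def axes(psi,th):
    h=np.array([np.cos(psi),np.sin(psi),0]);x=-(np.cos(th)*h-np.sin(th)*np.array([0,0,1]));z=np.sin(th)*h+np.cos(th)*np.array([0,0,1])
    return np.c_[x,np.cross(z,x),z]
def f(p,full=False):
    P=p[:3];A=axes(p[3],p[4]);l=p[5];r=[]
    # camera looks -x; its y: z x x. +y side in world?
    sg=np.sign(A[1,1])
    loc=dict(A=(l,-23*sg,23),B=(l,23*sg,23),C=(l+60,23*sg,23),D=(l+60,-23*sg,23))
    for k,v in loc.items():
        W=P+A@np.array(v); r+=[*(proj(s,W)-S[k]),*(proj(t,W)-T[k])]
    for c,px in [(s,(313,304)),(w4,(445,331.2)),(w6,(541,299))]: r+=[*(proj(c,P)-px)]
    return np.array(r)
q=least_squares(f,[658,175,268,np.pi+.28,.4,20],loss='soft_l1')
print(q.x.round(2),'yaw',np.degrees(q.x[3]-np.pi),'tilt',np.degrees(q.x[4]));print(f(q.x).round(1))
A=axes(q.x[3],q.x[4]);F=q.x[:3]-150*A[:,0];print('focus',F.round(1));print(A.round(3))
for c,px in []:pass
E
```

```text
A [673.3 157.9 291.3] [[0.4, 0.1], [0.2, -0.3]]
B [657.8 196.3 293.9] [[0.9, 0.1], [0.4, -0.5]]
C [707.3 213.3 310.7] [[1.0, 0.1], [0.4, -0.6]]
D [720.9 175.3 314.1] [[-0.2, -0.0], [-0.1, 0.1]]
[6.5938e+02 1.7533e+02 2.6732e+02 3.4900e+00 3.7000e-01 1.3640e+01] yaw 19.784660325278452 tilt 20.94355394198042
[ 0.7 -3.2  1.6  0.5  3.3  0.8 -1.   0.7  1.8  0.5 -3.2 -2.6 -3.3 -0.2
  0.6 -2.3 -2.4 -0.4 -0.6 -0.1 -0.1 -1. ]
focus [527.6 127.9 213.7]
[[ 0.879 -0.338 -0.336]
 [ 0.316  0.941 -0.121]
 [ 0.357 -0.     0.934]]
```

```bash
python3 - <<'E'
from h import *
go([481,-106.5,190],down(np.radians(98)))
E
```

```text
shift mm [ 58.1   2.3 140. ] share [0.29  0.011 0.7  ] turn rad [ 0.057  0.748 -0.14 ] share [ 0.115  1.497 -0.279]
```

Emit:
servo_tool(grip=[0, 0, 0, 0, 0, 0], xyz=[[0.29, 0, 0.7], [0.29, 0, 0.7], [0.29, 0, 0.7], [0.29, 0, 0.7], [0.29, 0, 0.7], [0.29, 0, 0.7]], turn=[[0.08, 1, -0.19], [0.08, 1, -0.19], [0.08, 1, -0.19], [0.08, 1, -0.19], [0.08, 1, -0.19], [0.08, 1, -0.19]])

```text
time: 7.13
ee_pos: [483.4, -107.5, 187.2]
ee_rot: [-0.049, 0.991, 0.018, 0.12]
force: [0.2, 0.9, 0.8]
gripper_width: -0.1
grasp_force: 0.0
```

```bash
python3 - <<'E'
from h import *
go([481,-106.5,190],down(np.radians(98)))
E
```

```text
shift mm [ 1.5  1.3 -3.2] share [ 0.008  0.006 -0.016] turn rad [ 0.019  0.243 -0.041] share [ 0.039  0.486 -0.081]
```

Emit:
servo_tool(grip=[0, 0, 0, 0, 0, 0], xyz=[[0, 0, 0], [0, 0, 0], [0, 0, 0], [0, 0, 0], [0, 0, 0], [0, 0, 0]], turn=[[0.04, 0.49, -0.08], [0.04, 0.49, -0.08], [0.04, 0.49, -0.08], [0.04, 0.49, -0.08], [0.04, 0.49, -0.08], [0.04, 0.49, -0.08]])

```text
time: 7.63
ee_pos: [479.5, -108.6, 190.1]
ee_rot: [-0.066, 0.998, -0.001, 0.003]
force: [-0.4, -0.0, 0.2]
gripper_width: -0.1
grasp_force: 0.0
```

```bash
python3 look.py w7 cap_top flask_mid flask; python3 - <<'E'
from h import *
import pickle
w=pickle.load(open('w7.pkl','rb'))
im=cv2.imread('pics/w7.png'); hsv=cv2.cvtColor(im,cv2.COLOR_BGR2HSV)
u=proj(w,[481,-106,60]);print('expected flask px',u)
br=cv2.inRange(hsv,(12,120,90),(28,255,255));n,_,st,ce=cv2.connectedComponentsWithStats(br)
for i in range(1,n):
    if st[i,4]>60: print('brass',st[i],ce[i].round(1), 'at z120',atz(w,ce[i],120).round(1))
x,y=map(int,u);x0,y0=max(0,x-120),max(0,y-100)
cv2.imwrite('pics/crop3.png',cv2.resize(im[y0:y0+180,x0:x0+240],(800,600),interpolation=cv2.INTER_CUBIC));print(x0,y0)
print(bot.get_obs()['ee_pos'])
E
```

```text
drift 0.16932393047406435 [ 479.5 -108.8  190.1]
cap_top [([304.6, 31.4], 0.92), ([319.2, 265.0], 0.76), ([177.4, 22.7], 0.67)]
flask_mid [([319.0, 235.4], 0.92), ([305.6, 47.3], 0.62), ([203.6, 38.3], 0.61)]
flask [([212.6, 46.8], 0.85), ([310.2, 63.0], 0.63), ([320.1, 219.5], 0.58)]
expected flask px [320.69184673 230.95725376]
brass [160   0  56  76 993] [178.3  28.8] at z120 [ 353.2 -208.1  120. ]
brass [ 202    0  136   59 1413] [299.5  32.8] at z120 [ 352.  -135.7  120. ]
brass [ 297   49   86   38 1087] [348.2  69.2] at z120 [ 370.  -105.9  120. ]
brass [619 155  21  40 308] [632.  175.4] at z120 [389.4 117.8 120. ]
brass [392 171  20  74 253] [401.  216.4] at z120 [449.9 -62.5 120. ]
brass [ 426  183  214  145 8608] [559.9 258.1] at z120 [461.4  61.9 120. ]
brass [130 193  27  31 614] [143.  208.5] at z120 [ 464.9 -220.8  120. ]
brass [303 244  36  33 880] [320.2 260.2] at z120 [ 483.3 -106.4  120. ]
brass [379 246  14  51 112] [385.7 271.7] at z120 [485.5 -65.3 120. ]
brass [   0  289   56  112 2357] [ 24.6 349.4] at z120 [ 606.3 -355.4  120. ]
brass [366 298  14  44  98] [373.1 319. ] at z120 [519.1 -67.  120. ]
brass [139 343  25  24 433] [151.3 354.6] at z120 [ 573.9 -219.1  120. ]
brass [570 384  44  52 818] [594.8 411.8] at z120 [611.5 188.6 120. ]
200 130
[ 480.22091286 -108.87499993  190.08226732]
```

View pics/crop3.png

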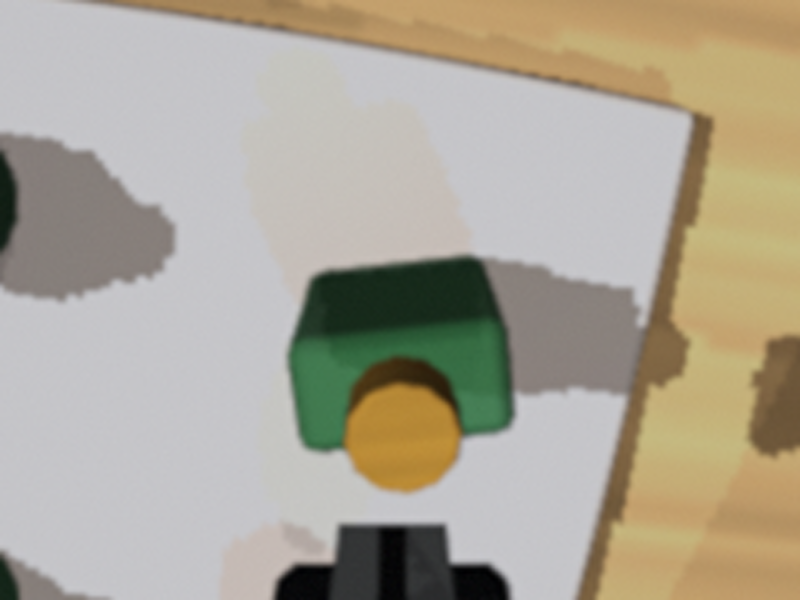

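The crop shows the flask from above: cap top at crop (403,437), and the glass shoulder edges from (296,345) to (505,321) and from (312,450) to (508,427).

```bash
python3 - <<'E'
from h import *
import pickle
w=pickle.load(open('w7.pkl','rb'));f=lambda x,y:(200+.3*x,130+.3*y)
for a,b in [((296,345),(505,321)),((312,450),(508,427)),((310,330),(490,313))]:
    A,B=atz(w,f(*a),90),atz(w,f(*b),90);d=B-A;print(A.round(1),B.round(1),'yaw',np.degrees(np.arctan2(d[1],d[0])),np.linalg.norm(d))
s,t=calib('scene'),calib('top')
c=f(403,437);print(atz(w,c,120).round(1));print(tri([(w,c),(s,(316,224)),(t,(384,279))]))
p=[atz(w,f(*q),88)[:2] for q in [(292,343),(507,317),(512,424),(308,452)]];print(np.mean(p,0),np.round(p))
go([484,-106.5,124],down(np.radians(91)))
E
```

```text
[ 477.7 -128.4   90. ] [467.1 -87.2  90. ] yaw 104.38267499473757 42.55345751403693
[ 499.8 -122.6   90. ] [489.4 -83.   90. ] yaw 104.68329749126205 40.96785753937477
[ 474.2 -125.9   90. ] [465.9 -90.5  90. ] yaw 103.17642729218058 36.452374798267265
[ 483.8 -105.9  120. ]
(array([ 481.32750573, -104.06857981,  121.31588249]), [[3.7, -2.8], [-1.3, -0.4], [0.2, 0.0]])
[ 483.74230781 -105.36539209] [[ 478. -129.]
 [ 467.  -87.]
 [ 489.  -82.]
 [ 501. -123.]]
shift mm [-3.8  2.  66.1] share [-0.019  0.01   0.33 ] turn rad [-0.002  0.004  0.115] share [-0.004  0.009  0.231]
```

Emit:
servo_tool(grip=[0, 0, 0, 0, 0, 0, 0], xyz=[[-0.02, 0.01, 0.15], [-0.02, 0.01, 0.25], [-0.02, 0.01, 0.32], [-0.02, 0.01, 0.34], [-0.02, 0.01, 0.36], [-0.02, 0.01, 0.37], [-0.02, 0.01, 0.37]], turn=[[0, 0, -0.23], [0, 0, -0.23], [0, 0, -0.23], [0, 0, -0.23], [0, 0, -0.23], [0, 0, -0.23], [0, 0, -0.23]])

```text
time: 8.42
ee_pos: [485.3, -106.4, 116.4]
ee_rot: [-0.124, 0.992, -0.001, 0.002]
force: [-0.0, 0.5, 0.6]
gripper_width: -0.0
grasp_force: 0.0
```

Emit:
servo_tool(grip=[0, 0, 0, 0], xyz=[[0, 0, 0.01], [0, 0, 0.02], [0, 0, 0.025], [0, 0, 0.025]], turn=[[0, 0, 0], [0, 0, 0], [0, 0, 0], [0, 0, 0]])

```text
time: 8.75
ee_pos: [486.3, -106.5, 111.7]
ee_rot: [-0.124, 0.992, -0.002, 0.003]
force: [1.2, 1.7, 4.2]
gripper_width: -0.3
grasp_force: 1.9
```

Emit:
servo_tool(grip=[0, 0, 0, 0, 0], xyz=[[0, 0, 0.005], [0, 0, 0.01], [0, 0, 0.015], [0, 0, 0.02], [0, 0, 0.02]], turn=[[0, 0, 0], [0, 0, 0], [0, 0, 0], [0, 0, 0], [0, 0, 0]])

```text
time: 9.17
ee_pos: [488.3, -106.7, 110.8]
ee_rot: [-0.124, 0.992, -0.002, 0.005]
force: [-5.0, 5.1, 35.2]
gripper_width: 0.4
grasp_force: 17.2
```

Emit:
servo_tool(grip=[0, 0, 0, 85, 85, 85, 85, 85], xyz=[[0, 0, -0.02], [0, 0, -0.1], [0, 0, -0.3], [0, 0, -0.4], [0, 0, -0.4], [0, 0, -0.4], [0, 0, -0.4], [0, 0, -0.4]], turn=[[0, 0, 0], [0, 0, 0], [0, 0, 0], [0, 0, 0], [0, 0, 0], [0, 0, 0], [0, 0, 0], [0, 0, 0]])

```text
time: 9.83
ee_pos: [483.8, -105.8, 185.6]
ee_rot: [-0.124, 0.992, -0.001, 0.001]
force: [0.2, 0.2, 0.7]
gripper_width: 60.6
grasp_force: 0.0
```

```bash
python3 look.py w8 cap_top flask_mid flask; python3 - <<'E'
from h import *
im=cv2.imread('pics/w8.png')
cv2.imwrite('pics/crop4.png',cv2.resize(im[130:310,200:440],(800,600),interpolation=cv2.INTER_CUBIC))
o=bot.get_obs();print(o['ee_pos'],o['force'])
s=grab_frame('scene');t=grab_frame('top')
for c in ('scene','top'): print(c,[(np.round(p['location'],1).tolist(),round(p['confidence'],2)) for p in place_of('cap_top',c)][:3])
E
```

```text
drift 0.04694612570202139 [ 483.8 -105.8  185.5]
cap_top [([314.7, 255.4], 0.67), ([329.3, 23.2], 0.61)]
flask_mid [([223.0, 17.1], 0.92), ([325.6, 44.6], 0.74), ([316.2, 230.1], 0.64)]
flask [([327.2, 54.7], 0.74), ([231.4, 34.9], 0.71), ([319.1, 218.3], 0.56)]
[ 484.24966098 -105.9417712   185.82999153] [ 0.34710255 -0.51454771 -0.05421863]
scene [([363.5, 206.6], 0.53), ([312.6, 229.3], 0.45)]
top [([395.2, 356.8], 0.58), ([444.1, 357.8], 0.54)]
```

View pics/crop4.png

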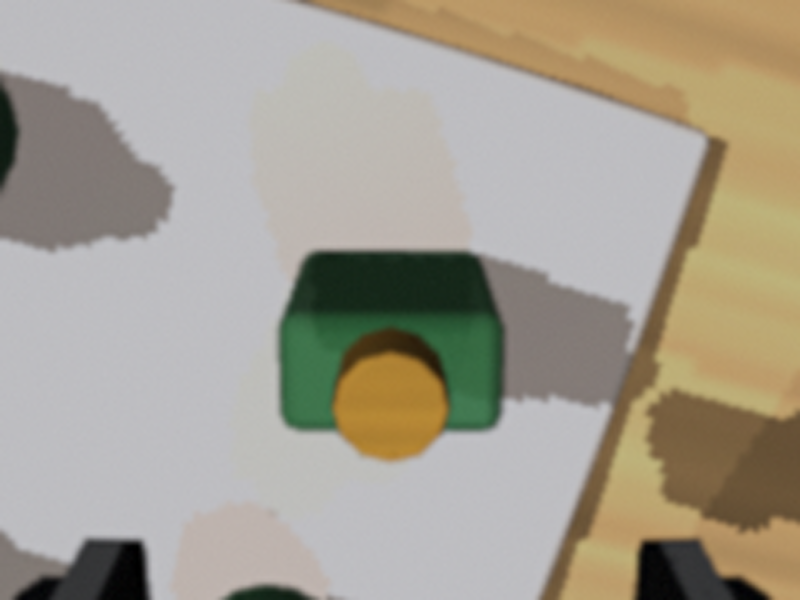

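The cap is down and the glass is square with the fingers: glass edges at crop x 281 to 501, fingers centred at x of about 391, cap at (391,405).

```bash
python3 - <<'E'
from h import *
import pickle
w=pickle.load(open('w8.pkl','rb'));f=lambda x,y:(200+.3*x,130+.3*y)
p=[atz(w,f(*q),88)[:2] for q in [(281,316),(502,316),(501,430),(281,430)]];print(np.mean(p,0),np.round(p,1))
print('cap at 111',atz(w,f(391,405),111)); d=np.array(p[1])-p[0];print(np.degrees(np.arctan2(d[1],d[0])))
R=Rot.from_quat(bot.get_obs()['ee_rot']).as_matrix();print('tool y yaw',np.degrees(np.arctan2(R[1,1],R[0,1])))
go([484,-105.8,60])
E
```

```text
[ 484.35577207 -105.8300589 ] [[ 478.1 -130.1]
 [ 467.3  -87.4]
 [ 490.5  -81.1]
 [ 501.6 -124.8]]
cap at 111 [ 483.57337412 -106.03972481  111.        ]
104.27358131926115
tool y yaw 104.27163256875131
shift mm [  1.    0.8 126.5] share [0.005 0.004 0.632] turn rad [0. 0. 0.] share [0. 0. 0.]
```

Emit:
servo_tool(grip=[85, 85, 85, 85, 85, 85, 85, 85], xyz=[[0, 0, 0.1], [0, 0, 0.25], [0, 0, 0.4], [0, 0, 0.52], [0, 0, 0.6], [0, 0, 0.65], [0, 0, 0.665], [0, 0, 0.665]], turn=[[0, 0, 0], [0, 0, 0], [0, 0, 0], [0, 0, 0], [0, 0, 0], [0, 0, 0], [0, 0, 0], [0, 0, 0]])

```text
time: 10.9
ee_pos: [485.2, -106.4, 53.4]
ee_rot: [-0.124, 0.992, -0.001, 0.001]
force: [-1.2, 0.4, -0.3]
gripper_width: 85.2
grasp_force: 0.0
```

Emit:
servo_tool(grip=[40, 40, 40, 40, 40, 40, 40, 40], xyz=[[0, 0, 0], [0, 0, 0], [0, 0, 0], [0, 0, 0], [0, 0, 0], [0, 0, 0], [0, 0, 0], [0, 0, 0]], turn=[[0, 0, 0], [0, 0, 0], [0, 0, 0], [0, 0, 0], [0, 0, 0], [0, 0, 0], [0, 0, 0], [0, 0, 0]], squeeze=60)

```text
time: 11.57
ee_pos: [486.3, -106.7, 55.0]
ee_rot: [-0.124, 0.992, -0.002, 0.003]
force: [-0.5, 1.2, 6.3]
gripper_width: 45.2
grasp_force: 61.6
```

Emit:
servo_tool(grip=[40, 40, 40, 40, 40, 40, 40, 40], xyz=[[0, 0, -0.05], [0, 0, -0.15], [0, 0, -0.3], [0, 0, -0.45], [0, 0, -0.6], [0, 0, -0.72], [0, 0, -0.8], [0, 0, -0.8]], turn=[[0, 0, 0], [0, 0, 0], [0, 0, 0], [0, 0, 0], [0, 0, 0], [0, 0, 0], [0, 0, 0], [0, 0, 0]])

```text
time: 12.23
ee_pos: [487.0, -106.8, 218.2]
ee_rot: [-0.124, 0.992, -0.003, 0.005]
force: [1.3, 0.1, -1.0]
gripper_width: 45.5
grasp_force: 61.5
```

```bash
cat > fin.py <<'E'
from h import *
A=np.array([[.879,-.338,-.336],[.316,.941,-.121],[.357,0,.934]])
F=np.array([527.6,127.9,213.7])
Rw=Rot.from_matrix(np.c_[-A[:,0],A[:,1],-A[:,2]])
off=Rot.from_quat([-0.124,0.992,-0.002,0.003]).inv().apply(np.array([484.2,-105.9,54])-[486.3,-106.7,55])
print('mid in tool',off.round(1)); P=F-Rw.apply(off); print('TCP',P.round(1)); go(P,Rw)
E
python3 fin.py
```

```text
mid in tool [1.8 1.3 1. ]
TCP [529.3 127.1 215.3]
shift mm [-98.7 216.3   2.3] share [-0.494  1.082  0.012] turn rad [-0.025 -0.356 -0.093] share [-0.05  -0.712 -0.187]
```

Emit:
servo_tool(grip=[40, 40, 40, 40, 40, 40, 40, 40, 40, 40], xyz=[[-0.04, 0.08, 0], [-0.1, 0.2, 0], [-0.17, 0.34, 0], [-0.24, 0.48, 0], [-0.31, 0.62, 0], [-0.38, 0.76, 0], [-0.44, 0.88, 0], [-0.47, 0.96, 0.01], [-0.49, 1, 0.01], [-0.49, 1, 0.01]], turn=[[0, -0.1, 0], [-0.01, -0.2, -0.04], [-0.02, -0.3, -0.07], [-0.02, -0.4, -0.1], [-0.03, -0.5, -0.13], [-0.04, -0.6, -0.16], [-0.05, -0.68, -0.18], [-0.05, -0.71, -0.19], [-0.05, -0.71, -0.19], [-0.05, -0.71, -0.19]])

```text
time: 13.07
ee_pos: [528.9, 113.5, 210.4]
ee_rot: [-0.17, 0.969, 0.033, 0.174]
force: [0.3, -1.0, -0.7]
gripper_width: 45.2
grasp_force: 61.6
```

```bash
python3 fin.py
```

```text
mid in tool [1.8 1.3 1. ]
TCP [529.3 127.1 215.3]
shift mm [-6.4 12.8 -2.7] share [-0.032  0.064 -0.014] turn rad [ 0.007 -0.009  0.001] share [ 0.013 -0.018  0.003]
```

Emit:
servo_tool(grip=[40, 40, 40, 40, 40, 40, 40, 40], xyz=[[-0.015, 0.03, -0.01], [-0.03, 0.065, -0.015], [-0.03, 0.065, -0.015], [-0.03, 0.065, -0.015], [-0.03, 0.065, -0.015], [-0.03, 0.065, -0.015], [-0.03, 0.065, -0.015], [-0.03, 0.065, -0.015]], turn=[[0, 0, 0], [0, 0, 0], [0, 0, 0], [0, 0, 0], [0, 0, 0], [0, 0, 0], [0, 0, 0], [0, 0, 0]])

```text
time: 13.73
ee_pos: [530.3, 125.3, 216.4]
ee_rot: [-0.169, 0.969, 0.033, 0.175]
force: [0.6, -0.0, -0.8]
gripper_width: 45.4
grasp_force: 61.6
```

```bash
python3 fin.py; python3 - <<'E'
from h import *
A=np.array([[.879,-.338,-.336],[.316,.941,-.121],[.357,0,.934]]);F=np.array([527.6,127.9,213.7])
V=[]
for c in ('scene','top'):
    im=grab_frame(c);k=calib(c);im=im.copy()
    for l in ('lens','flask_mid','cap_top'): print(c,l,[(np.round(p['location'],1).tolist(),round(p['confidence'],2)) for p in place_of(l,c)][:3])
    print('exp mid',proj(k,F).round(1),'cap',proj(k,F+57*A[:,2]).round(1),'lens',proj(k,F+150*A[:,0]).round(1))
    u=proj(k,F+75*A[:,0]).astype(int);x0,y0=max(u[0]-100,0),max(u[1]-75,0)
    V.append(cv2.resize(im[y0:y0+150,x0:x0+200],(400,300),interpolation=cv2.INTER_CUBIC));print('crop origin',x0,y0)
save(np.hstack(V),'final.png')
E
```

```text
mid in tool [1.8 1.3 1. ]
TCP [529.3 127.1 215.3]
shift mm [0.7 2.  1. ] share [0.004 0.01  0.005] turn rad [ 0.005 -0.007 -0.001] share [ 0.009 -0.014 -0.001]
scene lens [([315.8, 308.4], 0.68)]
scene flask_mid [([367.3, 268.9], 0.77), ([340.6, 200.1], 0.7), ([360.2, 228.0], 0.55)]
scene cap_top [([382.6, 240.2], 0.76), ([339.9, 183.1], 0.49), ([363.6, 204.0], 0.46)]
exp mid [371.2 272.4] cap [382.3 237.8] lens [310.5 303.7]
crop origin 243 211
top lens [([219.2, 160.5], 0.71)]
top flask_mid [([435.6, 356.2], 0.66), ([392.3, 353.3], 0.63)]
top cap_top [([396.4, 356.5], 0.58), ([440.0, 357.5], 0.44)]
exp mid [251.1 245.2] cap [250.3 254.6] lens [219.6 156.6]
crop origin 135 127
```

View pics/final.png

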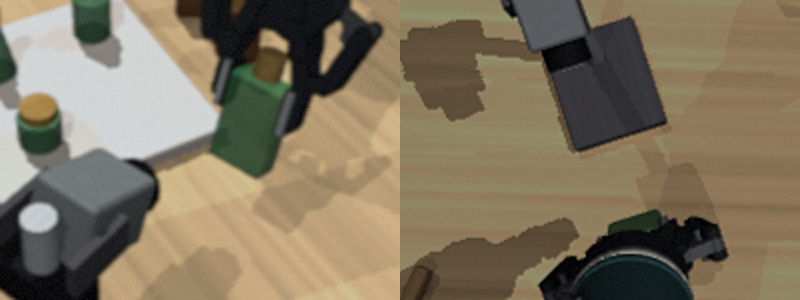

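The view shows the flask held cap up, leaning and facing the lens. Board pieces are untouched. I'll do one check of the lens position against the tube rim in the top view and the fresh lens detections.

```bash
python3 - <<'E'
from h import *
import pickle
L=lambda n:pickle.load(open(n+'.pkl','rb'))
s,t=calib('scene'),calib('top');w4,w6=L('w4'),L('w6')
A=np.array([[.879,-.338,-.336],[.316,.941,-.121],[.357,0,.934]])
P=np.array([659.4,175.3,267.3])
print('rim top in top view',proj(t,P+18*A[:,2]),'seen (221,160)')
a=np.linspace(0,2*np.pi,73);r=np.array([proj(s,P+18*(np.cos(q)*A[:,1]+np.sin(q)*A[:,2])) for q in a]);print('scene rim range',r.min(0),r.max(0),'seen xmax',243+158/2,'ymin',211+158/2)
o=[(s,(314.5,305)),(t,(219.3,158.5)),(w4,(445,331.2)),(w6,(541,298.5))]
print(tri(o)); 
for m in ([0,1],[1,2,3],[0,2,3],[0,1,3]): print(m,tri([o[i] for i in m])[0].round(1))
k=tri([(s,(382.6,240.2)),(s,(382.6,240.2)),])[0] if 0 else None
E
```

```text
rim top in top view [218.56462308 157.47512945] seen (221,160)
scene rim range [298.94234243 289.54009028] [322.57585525 317.67210916] seen xmax 322.0 ymin 290.0
(array([657.17194573, 176.04624861, 267.29294312]), [[-2.1, -1.7], [-0.3, -0.5], [0.7, -0.6], [1.2, -1.3]])
[0, 1] [656.1 176.9 264.7]
[1, 2, 3] [656.8 174.6 268.4]
[0, 2, 3] [658.  176.7 267.4]
[0, 1, 3] [657.  176.3 266.9]
```

```bash
python3 - <<'E'
from h import *
s=calib('scene');o=bot.get_obs();R=Rot.from_quat(o['ee_rot']);m=o['ee_pos']+R.apply([1.8,1.3,1.0])
F=np.array([525.3,128.7,213.7]);print('mid-focus in cam axes',(np.array([[.879,-.338,-.336],[.316,.941,-.121],[.357,0,.934]]).T@(m-F)).round(1),o['time'])
for y,z in [(-23,-36),(23,-36),(23,36),(-23,36)]:
    u=proj(s,m+R.apply([-13,y,z]));print(y,z,((u-[243,211])*2).round())
print('cap',((proj(s,m+R.apply([0,0,-57]))-[243,211])*2).round())
E
```

```text
mid-focus in cam axes [ 2.7 -3.3  0.3] 14.1333
-23 -36 [232.  68.]
23 -36 [286.  96.]
23 36 [258. 183.]
-23 36 [207. 153.]
cap [276.  51.]
```

The projected flask corners match the picture within about 3 mm, so there was no slip, and the middle of the glass is about 4 mm from the focus. I'm handing in.

```bash
python3 -c "
from h import *
print(bot.close_job())"
```

```text
the job is handed in; nothing more can be done
None
```

I pressed the cap home on the board and handed the job in with the flask held still, cap up, in front of the lens. By my own measurements the middle of the glass is about 4 mm from the focus point. The hand-in gave no verdict.

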